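# Set the length stop of the marking jig and lock it

## Task

Set the length stop of the marking jig: against its return spring, slide the stop leg's carriage along the guide bar until the front edge of its index tongue is on the black line across the bar. Only then, still holding the leg on that line, close the cam lever fully against the carriage, and finish still holding it, the gripper squeezing the lever against the back of the carriage - do not let go. Leave the things lying around the jig where they are.

Things in the scene. Friction and masses are not known exactly. Their poses are not given: they have to be found in the camera images.
- fixture: Marking jig screwed to the worktop: 92 mm wide (x), 10 mm plate from y -150 to +206 mm. A 14 mm square steel guide bar runs along y, top at z 51. Rear block y -137 to -117 with spring drum behind, front block y +40 to +58, both 40 mm wide, top z 65; beyond it an empty V nest. Origin on the worktop under the bar, z up, +y = the way the leg is pushed out.
- leg_travel (a joint): How far the stop leg and its carriage are pushed out along the bar (jig +y), m. 0 = parked at the rear, end stop 0.074. While the lever is open a return spring pushes back with 4 to 5 N and takes the leg back to 0 if let go.
- stop_leg: The leg's aluminium carriage, a sleeve round the bar. Frame: the jig's, shifted in y by leg_travel. In it, mm: sleeve x -12 to 12, y -112 to -52, z 30 to 58 (screws to 63); flat back (carriage_back) at -x. Finger lug on the -x side: x -47 to -12, y -62 to -52, z 30 to 58. Lever yoke on the +x side: cheeks to x 29.5, rear face y -64. Fingers straddling the sleeve behind the lug push it to +y.
- lug_face (a point): Middle of the finger lug's rear face (it looks to jig -y), 44 mm above the worktop; moves with the leg. Behind it lie 50 mm of plain sleeve.
- index (a point): Middle of the front edge of the index tongue, a dark strip 10 mm wide, 2 mm thick, lying on the bar's top in front of the carriage; moves with the leg.
- length_mark: Length mark: black line 3 mm wide across the top and down the sides of the bar. Origin in its middle on the bar's top, axes as the jig. The leg is right when index has y = 0 in this frame.
- lever_angle (a joint): Cam lever angle, rad: 0 = fully closed, flat along the carriage's +x side; up to 0.62 = open. Starts at 0.5 to 0.6 and stays where put. Upright pin on the carriage at stop_leg x 13.5, y -58 mm. Below about 0.35 the cam bites on the bar and drags the leg back with up to 20 N; closed it locks the leg. Pressing it shut by its free half takes about 4 to 8 N.
- cam_lever: Dark steel cam lever, 18 mm high (z 35 to 53), 45 mm from pin to free end, which points to -y. Origin on the pin, z 44. Closed: outer face at stop_leg x 22 mm, 34 mm from the carriage's back, middle x 5: centre the gripper there, or the finger at the back stops it first; grip with 25 N or more. Open at 0.6: its tip reaches x 46.
- lever_tip (a point): Free end of the cam lever, at mid height.
- hex_key: Bystander: black hex key, 31 x 88 x 5 mm, lying on the near side of the jig; origin under its centre.
- gauge_block: Bystander: small steel block with two holes, 24 x 37 x 25 mm, on the far side of the jig; origin under its centre.
- loose_sleeve: Bystander: black steel sleeve, 14 mm across, 46 mm long, lying on the near side of the jig; origin under its centre.

How it is judged:
On the way, in this order (a step that is already met when the one before it is completed fails the run):
1. the leg is held with its index edge on the length mark (within 3 mm) while the lever is still open (above 0.36 rad) (y of index in the frame of length_mark between -0.003 and 0.003 m and value of joint lever_angle above 0.36 rad and contact force between the fingers and stop_leg above 0.5 N), for 0.2 s.
2. the lever is fully closed (below 0.10 rad) with the leg on the mark (y of index in the frame of length_mark between -0.003 and 0.003 m and value of joint lever_angle below 0.1 rad), for 0.2 s.
At the end, for the whole second after the job is handed in: the index edge is within 3 mm of the middle of the length mark, the leg is at rest, the cam lever is closed (below 0.10 rad), and the fingers still press on the lever arm and on the carriage with more than 1 N each (all of step 2 and velocity of joint leg_travel between -0.01 and 0.01 m/s and contact force between the fingers and cam_lever above 1 N and contact force between the fingers and carriage_back above 1 N); the arm keeps its last pose, push and grip.
It fails at once if the cam lever is closed (below 0.30 rad) while the index edge is more than 5 mm off the mark (value of joint lever_angle below 0.3 rad and (y of index in the frame of length_mark below -0.005 m or y of index in the frame of length_mark above 0.005 m)).
It fails at once if the hex key, the gauge block or the loose sleeve is moved by more than 15 mm (distance of any of hex_key, gauge_block, loose_sleeve from where it was at the start of the episode above 0.015 m).
It also fails if it takes over 38 s, if anything falls off the work surface, if the arm or the gripper's body presses on something with over 40 N, if the wrist force passes 120 N, or if a joint passes its speed limit or range.

## Robot

A 6-joint arm with a two-finger parallel gripper is mounted at the origin on a cart in front of the work surface, level with it; the furniture and walls round the work are solid. World frame = base frame: x ahead of the robot, y to its left, z up, the work surface at z = 0. Lengths are in m, angles in rad, forces in N, time in s.
With the tool pointing down it reaches from about 0.325 to 0.85 m from the base axis. Payload 15.5 kg.
Tool frame: the origin (TCP) lies midway between the tips of the shut fingers; the grasp point (between the pads) lies 19 mm behind it; z points along the fingers, y is the line along which they close (so a half turn about z gives the same grasp; the last joint's range is limited). The gripper opens to 91 mm and grips with 3 to 60 N. Pads are 32 mm wide; open, the fingers measure 118 mm over their backs; the gripper's body (76 mm by 178 mm) begins 60 mm behind the grasp point.
Start: joints at [1.214, 0.494, 1.345, -0, 1.302, -0.096], TCP at [0.161, 0.604, 0.214] pointing down, gripper open.
Joint ranges: [-2.91, 2.91], [-0.82, 2.16], [0.22, 2.67], [-1.22, 4.37], [0.12, 2.79], [-3.08, 3.08]. Speed limits (rad/s): [1.89, 1.89, 2.57, 3.01, 3.01, 3.01].

## Interface

Orientations are given as [roll, pitch, yaw] about the fixed x, y, z axes, in that order (R = Rz(yaw) Ry(pitch) Rx(roll)).
In Python, from station import robot gives the robot as it stands. The module is installed in compiled form; this text tells all that it offers.
- The arm moves only by the tool apply_moves, never from a script. Its argument "commands" is one flat list of numbers, 4 for each row, row after row: the shift along the tool's x, y, z in mm, then the turn about the tool's z in degrees. In form: [x, y, z, turn, x, y, z, turn, ...]. A call has 1 to 5 rows; each row is the pose to reach, as a shift and turn from the pose commanded when the call began, along the tool's axes at that moment; what a row does not reach only later rows make up. A row lasts 1/10 s, in which the tool goes at most 50 mm and 8.59 degrees, less where a joint would pass 70% of its speed; a pose out of reach is approached as far as the arm can. A call with a gripper value outside its range is refused whole. "claw" is the gripper command: -1 is shut, 1 is fully open, values between are in proportion, set as the call begins (left out, the last holds). The fingers move at their own pace and stop on an object; "grip_force" is the grip in N (left out, the last holds). Time passes only in rows, so rows that repeat a pose let the fingers close. It gives the time, the measured TCP pose, the force, the opening and the grip force at its end, in the units of the state.
- robot.get_obs(): the state, without advancing time (a new reading comes with each control period).
- robot.read_camera(name): name is "scene" or "top" or "wrist"; returns a dict with "frame" (384x512x3 uint8, blue, green, red), "fx", "fy", "cx", "cy" (pixels), "k1" (the pictures are not rectified: a ray, as slopes to the right and down, at radius r is drawn at 1 + k1 r^2 times it, then the intrinsics apply), "world_to_cam" (4x4, takes a point from world to camera coordinates); the wrist camera has in their place "mount" (4x4, takes a point from camera to tool coordinates, whose origin is the TCP and whose axes are the flange's). Camera axes: x right, y up, looking along -z (the intrinsics and any distortion apply to the point x, -y, -z); pixel columns grow to the right and rows downward; lengths in m; the calibration is good to about 2 mm. A picture is of the moment at which its call begins: read the wrist's pose just before it. There is no depth.
- robot.job_done(): hands the job in; it is judged then, once.
Trained networks look in a picture, given as the dict that the camera call returned (one of the last four; its "shot" number tells which), for a name from the list of things; names that differ only in an ending like _2 or _b are one class to them, and where a whole thing is asked for, a point or a joint stands for the part that bears it (a point fixed in the world has none). Each returns a list of dicts, best first, with "confidence" (0 to 1); they miss things now and then, are a little off and sometimes report something else, mostly with a low value. They report only what shows in the picture. A call takes as long as a camera call.
- robot.recognise(target, picture): "bbox" ([left, top, right, bottom] in pixels, round what is visible of it).
- robot.mark_of(target, picture): "pixel" ([column, row] in pixels: a listed point, or the origin of a listed thing).
The state is a dict: "t": time; "joints": joint angles; "qd": joint speeds; "effort": joint torques, N m; "position": TCP position; "tool_rot": TCP orientation; "force": force on the tool from outside, world axes, zero at the start; "torque": the same for the moment, N m; "opening": opening from 0.0 (shut) to 1.0 (fully open); "gripper_force": force on a finger pad.
Only numpy, scipy, OpenCV 4.12 (cv2) and the standard library are available. Lean on these libraries where they do the work, as an engineer would, in place of code of your own. Each camera call takes 0.05 s, during which the arm holds its last target. There are 200 camera calls.

## Working session

There is one attempt and no reset: what is moved stays moved. The work goes in short steps, Python scripts to look and compute and a tool call to move; the robot and the scene stay as the last step left them, time stands still between calls to the robot, and variables do not carry over. Pictures are saved under pics/ and viewed, at most 10 in all, crops included, and the job is handed in when it is done.

Besides the shell and the picture viewer there is one more tool, called after "Emit:" as name(argument=value, ...) on one line, values as JSON. apply_moves: Moves the arm, as the interface text tells. Its arguments: {"type":"object","properties":{"commands":{"type":"array","items":{"type":"number"}},"claw":{"type":"number"},"grip_force":{"type":"number"}},"required":["commands"]}

```bash
mkdir -p pics
cat > h.py <<'E'
import numpy as np, cv2
from station import robot
from scipy.spatial.transform import Rotation as Ro
def cam(name):
    o=robot.get_obs(); p=robot.read_camera(name)
    if "mount" in p:
        T=np.eye(4);T[:3,:3]=Ro.from_euler('xyz',o['tool_rot']).as_matrix();T[:3,3]=o['position']
        p['c2w']=T@np.array(p['mount'])
    else: p['c2w']=np.linalg.inv(np.array(p['world_to_cam']))
    return p
def at(p,px,z):
    d=(np.array(px)-[p['cx'],p['cy']])/[p['fx'],p['fy']]
    u=d.copy()
    for _ in range(20): u=d/(1+p['k1']*(u@u))
    r=p['c2w'][:3,:3]@np.array([u[0],-u[1],-1]); c=p['c2w'][:3,3]
    return c+r*(z-c[2])/r[2]
E
cat > a.py <<'E'
from h import *
o=robot.get_obs(); print({k:np.round(v,3).tolist() for k,v in o.items()})
im=[]
for n in ['scene','top']:
    p=cam(n); im.append(p['frame'])
    for t,z in [('fixture',0),('lug_face',.044),('index',.053),('length_mark',.051),('cam_lever',.044),('lever_tip',.044),('hex_key',0),('gauge_block',0),('loose_sleeve',0)]:
        for r in robot.mark_of(t,p)[:2]: print(n,t,round(r['confidence'],2),np.round(r['pixel'],1),np.round(at(p,r['pixel'],z),4))
cv2.imwrite('pics/s.png',im[0]);cv2.imwrite('pics/t.png',im[1])
E
python3 a.py
```

```text
{'t': 0.0, 'joints': [1.214, 0.494, 1.346, 0.0, 1.303, -0.096], 'qd': [-0.0, 0.001, -0.002, 0.001, -0.0, -0.0], 'effort': [-0.002, -87.885, -38.184, 0.07, 0.054, -0.0], 'position': [0.161, 0.603, 0.213], 'tool_rot': [-3.14, -0.0, 2.881], 'force': [-0.063, -1.179, 0.532], 'torque': [-0.028, 0.01, 0.02], 'gripper_force': 0.0, 'opening': 1.005}
scene fixture 0.7 [246.5 209.4] [ 0.5394 -0.0042  0.    ]
scene lug_face 0.76 [268.3 211.1] [ 0.5214 -0.0663  0.044 ]
scene index 0.55 [264.6 197.2] [ 0.5415 -0.0456  0.053 ]
scene cam_lever 0.61 [278.6 195.2] [ 0.5685 -0.0606  0.044 ]
scene lever_tip 0.61 [295.8 189. ] [ 0.6014 -0.0801  0.044 ]
scene hex_key 0.67 [275.8 259.9] [ 0.4601 -0.1203  0.    ]
scene gauge_block 0.85 [222.3 166.1] [0.6233 0.1158 0.    ]
scene loose_sleeve 0.63 [183.6 222.9] [0.443  0.0797 0.    ]
top fixture 0.91 [234.9 194.1] [0.5458 0.0019 0.    ]
top lug_face 0.65 [270.  204.2] [ 0.5246 -0.0667  0.044 ]
top lug_face 0.63 [179.9 155. ] [0.6183 0.1091 0.044 ]
top index 0.98 [251.2 191.9] [ 0.5475 -0.0298  0.053 ]
top length_mark 0.56 [187.2 244. ] [0.4468 0.0913 0.051 ]
top cam_lever 0.47 [264.9 181.6] [ 0.5684 -0.0564  0.044 ]
top hex_key 0.43 [294.  235.1] [ 0.4637 -0.1189  0.    ]
top gauge_block 0.73 [184.2 157.2] [0.6199 0.1061 0.    ]
top loose_sleeve 0.49 [186.1 244.7] [0.4424 0.0993 0.    ]
```

```bash
python3 -c "
import cv2
a=cv2.imread('pics/s.png')[120:300,150:350];b=cv2.imread('pics/t.png')[120:290,150:340]
cv2.imwrite('pics/s2.png',cv2.resize(a,None,fx=3,fy=3,interpolation=2));cv2.imwrite('pics/t2.png',cv2.resize(b,None,fx=3.5,fy=3.5,interpolation=2))"
```

```text
(no output)
```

View pics/t2.png

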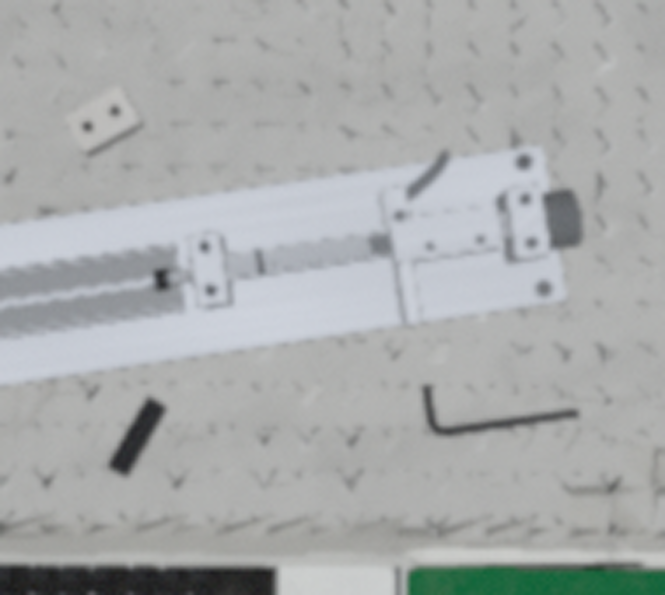

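View pics/s2.png

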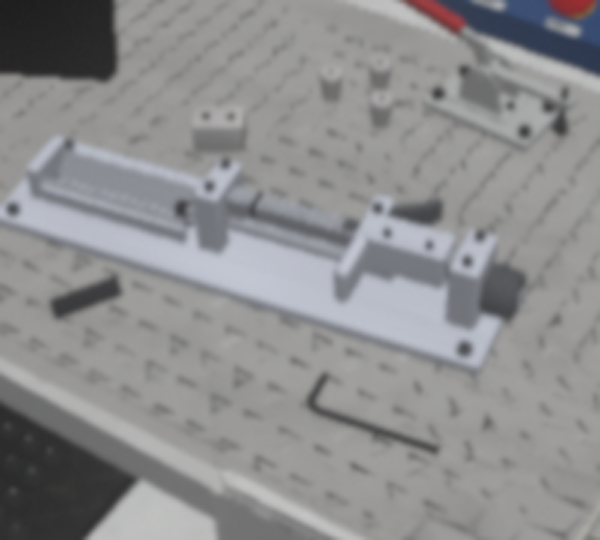

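The top view shows the jig with +y pointing left. In the crop, the mark is at about (260,262), the tongue front at (371,243) and the open lever on the far side at (447,155). The scene view agrees. Next I'll compute the jig yaw and the approach.

```bash
cat >> h.py <<'E'
def goto(xyz,yaw):
    o=robot.get_obs(); R=Ro.from_euler('xyz',o['tool_rot']).as_matrix()
    d=R.T@(np.array(xyz)-o['position'])*1000
    t=-(np.degrees(yaw)-np.degrees(o['tool_rot'][2]))  # tool z down; 
    return np.round(d,1), round((t+180)%360-180,2)
E
python3 - <<'E'
from h import *
p=cam('top')
f=lambda x,y,z:at(p,(150+x/3.5-.4,120+y/3.5-.4),z)
m=f(260,262,.051);i=f(371,243,.053);print(m,i)
a=[f(524,162,.01),f(544,288,.01)];print(a)   # plate screws
b=[f(205,247,.065),f(210,290,.065)];r=[f(525,200,.065),f(531,243,.065)];print(b,r)
d=np.mean(b,0)-np.mean(r,0);phi=np.arctan2(-d[0],d[1]);print('phi',phi,np.hypot(*d[:2]))
# origin: block mid y 49 / -127
u=np.array([-np.sin(phi),np.cos(phi)]);print(np.mean(b,0)[:2]-.049*u,np.mean(r,0)[:2]+.127*u,'sep',(m-i)[:2]@u)
print(goto([.54,-.05,.2],phi+np.pi/2))
E
```

```text
[0.54214361 0.02258337 0.051     ] [ 0.55313219 -0.03817325  0.053     ]
[array([ 0.60380851, -0.12781171,  0.01      ]), array([ 0.53104255, -0.13965464,  0.01      ])]
[array([0.54920294, 0.05186632, 0.065     ]), array([0.52601738, 0.04884533, 0.065     ])] [array([ 0.57665383, -0.12110833,  0.065     ]), array([ 0.55331698, -0.12446102,  0.065     ])]
phi 0.15681192120526022 0.1752912881168134
[0.54526249 0.00195704] [0.54515181 0.00265706] sep 0.06172723927760127
(array([-534.6, -534.1,   13.9]), np.float64(66.07))
```

Emit:
apply_moves(commands=[-170,-170,0,40,-170,-170,0,40,-170,-170,0,40,-170,-170,0,40,-170,-170,0,40], claw=1)

```text
t: 1.55
position: [0.2823, 0.3936, 0.2141]
tool_rot: [3.141, 0.0, 2.176]
force: [-0.4, -0.1, -0.7]
opening: 1.001
gripper_force: 0.0
```

```bash
python3 -c "
from h import *
print(goto([.54,-.06,.2],.157+np.pi/2))"
```

```text
(array([-519.6,  -46.3,   14.2]), np.float64(25.7))
```

Emit:
apply_moves(commands=[-250,-22,0,25.7,-250,-22,0,25.7,-250,-22,0,25.7,-250,-22,0,25.7,-250,-22,0,25.7])

```text
t: 2.05
position: [0.4074, 0.1775, 0.2142]
tool_rot: [3.141, -0.0, 1.734]
force: [0.7, 0.9, 0.5]
opening: 0.999
gripper_force: 0.0
```

```bash
python3 -c "
from h import *
print(goto([.54,-.06,.2],.157+np.pi/2))"
```

```text
(array([-255.9,   92.2,   14.3]), np.float64(0.35))
```

Emit:
apply_moves(commands=[-230,83,0,0.3,-230,83,0,0.3,-230,83,0,0.3,-230,83,0,0.3,-230,83,0,0.3])

```text
t: 2.55
position: [0.5269, -0.0366, 0.2141]
tool_rot: [3.141, 0.0, 1.728]
force: [0.9, 0.6, 0.3]
opening: 1.003
gripper_force: 0.0
```

```bash
cat > b.py <<'E'
from h import *
import sys
o=robot.get_obs();print(np.round(o['position'],4),np.round(o['tool_rot'],4))
p=cam('wrist');print(np.round(np.array(p['mount']),3).tolist())
phi=.157;O=np.array([.5452,.0023]);J=np.array([[np.cos(phi),np.sin(phi)],[-np.sin(phi),np.cos(phi)]])
for t,z in [('lug_face',.044),('index',.053),('length_mark',.051),('cam_lever',.044),('lever_tip',.044)]:
    for r in robot.mark_of(t,p)[:2]:
        w=at(p,r['pixel'],z); print(t,round(r['confidence'],2),np.round(r['pixel'],1),np.round(w[:2],4),'jig mm',np.round(J@(w[:2]-O)*1000,1))
cv2.imwrite('pics/%s.png'%sys.argv[1],p['frame'])
E
python3 b.py w1
```

```text
[ 0.5269 -0.0366  0.2141] [3.1410e+00 3.0000e-04 1.7281e+00]
[[0.0, 0.969, 0.248, 0.069], [1.0, -0.0, -0.0, 0.001], [-0.0, 0.248, -0.969, -0.171], [0.0, 0.0, 0.0, 1.0]]
lug_face 0.72 [284. 196.] [ 0.5693 -0.0508] jig mm [ 15.5 -56.2]
lug_face 0.67 [244.9 203.4] [ 0.5252 -0.067 ] jig mm [-30.6 -65.3]
index 0.67 [271.5 185.3] [ 0.5516 -0.0385] jig mm [ -0.1 -41.3]
index 0.62 [247.2 203.6] [ 0.5277 -0.0642] jig mm [-27.7 -62.9]
length_mark 0.51 [275.2 130.7] [0.5452 0.022 ] jig mm [ 3.1 19.4]
cam_lever 0.73 [283.9 200.6] [ 0.5702 -0.0564] jig mm [ 15.5 -61.8]
cam_lever 0.6 [198.1  58.7] [0.4517 0.0832] jig mm [-79.7  94.6]
lever_tip 0.52 [305.1 224.2] [ 0.601  -0.0814] jig mm [ 42.  -91.4]
```

View pics/w1.png

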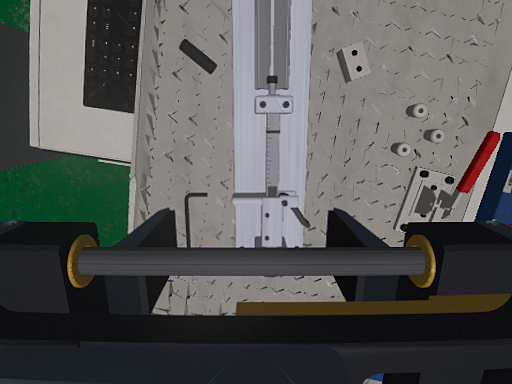

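The wrist view shows the tongue front at about (271,186), the mark at (273,131), the lug at about (245,203) and the lever tip near (305,224). About 61 mm of travel is needed. Next I'll move above the straddle pose.

```bash
cat >> h.py <<'E'
phi=.157;O=np.array([.5452,.0023]);J=np.array([[np.cos(phi),np.sin(phi)],[-np.sin(phi),np.cos(phi)]])
def jig(x,y,z): return [*(O+J.T@np.array([x,y])/1000),z/1000]
def where():
    o=robot.get_obs(); print('jig',np.round(J@(o['position'][:2]-O)*1000,2),'z',round(o['position'][2]*1000,1),'yaw-phi-90 deg',np.round(np.degrees(o['tool_rot'][2]-phi)-90,2),'F jig',np.round(J@o['force'][:2],1),round(o['force'][2],1),'op',round(o['opening'],3),'gf',round(o['gripper_force'],1),'t',round(o['t'],2))
E
python3 -c "
from h import *
where();print(goto(jig(6,-86,75),phi+np.pi/2))"
```

```text
jig [-25.15 -32.18] z 213.8 yaw-phi-90 deg 0.08 F jig [-0.2  0.2] 0.7 op 0.999 gf 0.0 t 2.85
(array([-53.9,  31.1, 138.8]), np.float64(0.08))
```

Emit:
apply_moves(commands=[-27,16,30,0,-54,31,70,0,-54,31,110,0,-54,31,138,0,-54,31,138,0])

```text
t: 3.35
position: [0.5626, -0.0809, 0.073]
tool_rot: [-3.136, -0.003, 1.73]
force: [0.8, 0.3, 0.6]
opening: 1.0
gripper_force: 0.0
```

```bash
python3 -c "
from h import *
where()
p=cam('scene');cv2.imwrite('pics/s3.png',cv2.resize(p['frame'][120:300,150:390],None,fx=3,fy=3,interpolation=2))"; python3 b.py w2
```

```text
jig [  4.14 -84.87] z 73.0 yaw-phi-90 deg 0.14 F jig [0.8 0.1] 0.6 op 1.0 gf 0.0 t 3.35
[ 0.5639 -0.0812  0.0752] [-3.1386e+00 -1.3000e-03  1.7303e+00]
[[0.0, 0.969, 0.248, 0.069], [1.0, -0.0, -0.0, 0.001], [-0.0, 0.248, -0.969, -0.171], [0.0, 0.0, 0.0, 1.0]]
lug_face 0.67 [199.7 188.4] [ 0.5258 -0.0658] jig mm [-29.8 -64.2]
index 0.89 [242.  156.2] [ 0.5515 -0.0379] jig mm [ -0.  -40.7]
length_mark 0.47 [240.1  57.9] [0.5412 0.021 ] jig mm [-1.  19.1]
cam_lever 0.8 [262.8 184.8] [ 0.5686 -0.0563] jig mm [ 14.  -61.5]
lever_tip 0.91 [302.3 226.4] [ 0.6018 -0.0818] jig mm [ 42.7 -91.9]
```

View pics/w2.png

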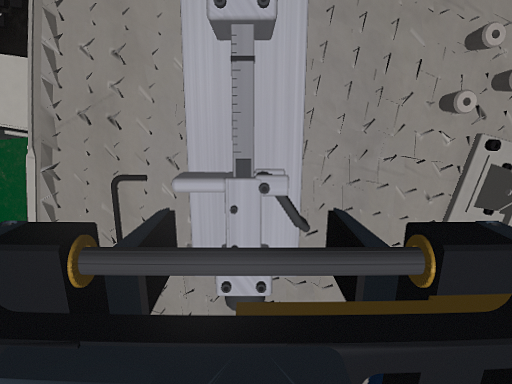

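The close wrist view shows the tongue front at (243,159), the mark at (243,58), the lug at (200,185) and the lever tip at (302,226). The geometry agrees, so I'll go straight down 50 mm.

Emit:
apply_moves(commands=[0,0,15,0,0,0,32,0,0,0,50,0,0,0,50,0,0,0,50,0])

```text
t: 4.2
position: [0.5653, -0.0826, 0.0267]
tool_rot: [3.141, 0.0, 1.729]
force: [0.1, -0.2, -0.1]
opening: 1.002
gripper_force: 0.0
```

```bash
python3 -c "
from h import *
where()"
```

```text
jig [  6.6  -86.97] z 26.7 yaw-phi-90 deg 0.07 F jig [ 0.  -0.2] -0.1 op 1.002 gf 0.0 t 4.2
```

Emit:
apply_moves(commands=[4,0,0,0,8,0,0,0,12,0,0,0,16,0,0,0,16,0,0,0])

```text
t: 4.7
position: [0.5629, -0.0663, 0.0263]
tool_rot: [3.141, 0.0, 1.729]
force: [2.0, -2.9, 1.9]
opening: 1.0
gripper_force: 1.5
```

```bash
python3 -c "
from h import *
where()"; python3 b.py w3
```

```text
jig [  6.73 -70.49] z 26.3 yaw-phi-90 deg 0.09 F jig [ 1.6 -3.2] 1.9 op 1.0 gf 1.5 t 4.7
[ 0.5629 -0.0663  0.0263] [3.1408e+00 3.0000e-04 1.7294e+00]
[[0.0, 0.969, 0.248, 0.069], [1.0, -0.0, -0.0, 0.001], [-0.0, 0.248, -0.969, -0.171], [0.0, 0.0, 0.0, 1.0]]
lug_face 0.94 [180.7 218. ] [ 0.5234 -0.056 ] jig mm [-30.7 -54.2]
lug_face 0.72 [241.  116.9] [0.5476 0.0015] jig mm [ 2.2 -1.2]
index 0.82 [239.7 179.9] [ 0.5518 -0.0283] jig mm [  1.7 -31.3]
length_mark 0.58 [234.4  75.9] [0.542  0.0193] jig mm [-0.5 17.3]
cam_lever 0.72 [265. 208.] [ 0.5674 -0.0432] jig mm [ 14.8 -48.4]
```

Emit:
apply_moves(commands=[9,0,0,0,18,0,0,0,27,0,0,0,36,0,0,0,44,0,0,0])

```text
t: 5.5
position: [0.5556, -0.0232, 0.0259]
tool_rot: [3.142, 0.0, 1.729]
force: [2.3, -5.8, 1.3]
opening: 1.001
gripper_force: 2.9
```

Emit:
apply_moves(commands=[0,0,0,0,0,0,0,0])

```text
t: 5.7
position: [0.5556, -0.0234, 0.0259]
tool_rot: [-3.141, 0.0, 1.729]
force: [1.0, -4.1, 0.5]
opening: 1.001
gripper_force: 1.9
```

```bash
python3 -c "
from h import *
where()"; python3 b.py w4
```

```text
jig [  6.23 -27.02] z 25.9 yaw-phi-90 deg 0.08 F jig [ 0.3 -4.2] 0.5 op 1.001 gf 1.9 t 5.7
[ 0.5556 -0.0234  0.0259] [-3.1414  0.      1.7291]
[[0.0, 0.969, 0.248, 0.069], [1.0, -0.0, -0.0, 0.001], [-0.0, 0.248, -0.969, -0.171], [0.0, 0.0, 0.0, 1.0]]
lug_face 0.63 [179.8 218.4] [ 0.5157 -0.0133] jig mm [-31.6 -10.8]
index 0.76 [238.8 179.3] [0.544  0.0148] jig mm [ 0.8 12.6]
length_mark 0.47 [237.2 164.8] [0.5422 0.0215] jig mm [-0.  19.4]
cam_lever 0.97 [266.2 207.2] [5.606e-01 3.000e-04] jig mm [14.9 -4.4]
```

View pics/w4.png

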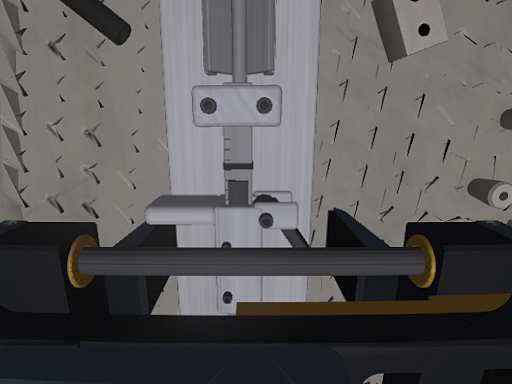

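The mark is at about (238,166) and the tongue front at about (238,180). I'll refine both with an intensity profile.

```bash
cat > prof.py <<'E'
from h import *
import sys
p=cam('wrist'); g=cv2.cvtColor(p['frame'],6).astype(float)[:,233:244].mean(1)
print([f'{r}:{int(g[r])}' for r in range(155,192)])
for r in map(float,sys.argv[1:]): print(r,[round((J@(at(p,(238,r),z)[:2]-O)*1000)[1],2) for z in (.051,.053)])
where()
E
python3 prof.py 162.5 165 169 180
```

```text
['155:125', '156:125', '157:125', '158:125', '159:125', '160:125', '161:130', '162:105', '163:48', '164:48', '165:51', '166:50', '167:46', '168:65', '169:110', '170:129', '171:125', '172:124', '173:124', '174:124', '175:124', '176:124', '177:125', '178:124', '179:123', '180:88', '181:45', '182:66', '183:66', '184:65', '185:66', '186:65', '187:65', '188:65', '189:65', '190:65', '191:65']
162.5 [np.float64(20.33), np.float64(20.62)]
165.0 [np.float64(19.09), np.float64(19.4)]
169.0 [np.float64(17.11), np.float64(17.45)]
180.0 [np.float64(11.58), np.float64(12.0)]
jig [  6.25 -27.25] z 25.9 yaw-phi-90 deg 0.05 F jig [ 0.5 -4.5] 0.3 op 0.997 gf 2.7 t 6.05
```

Emit:
apply_moves(commands=[4,0,0,0,7.5,0,0,0,7.5,0,0,0,7.5,0,0,0,7.5,0,0,0])

```text
t: 6.55
position: [0.5544, -0.016, 0.0259]
tool_rot: [-3.141, -0.0, 1.729]
force: [1.9, -3.5, -0.9]
opening: 1.002
gripper_force: 1.9
```

```bash
python3 prof.py 179 180 181
```

```text
['155:126', '156:126', '157:126', '158:126', '159:126', '160:126', '161:126', '162:126', '163:126', '164:126', '165:126', '166:125', '167:125', '168:125', '169:125', '170:125', '171:125', '172:125', '173:125', '174:125', '175:126', '176:129', '177:118', '178:78', '179:45', '180:44', '181:56', '182:68', '183:66', '184:66', '185:66', '186:66', '187:66', '188:66', '189:66', '190:66', '191:66']
179.0 [np.float64(19.78), np.float64(20.18)]
180.0 [np.float64(19.27), np.float64(19.68)]
181.0 [np.float64(18.76), np.float64(19.18)]
jig [  6.24 -19.56] z 25.9 yaw-phi-90 deg 0.06 F jig [ 0.6 -4.2] -0.6 op 1.001 gf 2.0 t 6.6
```

Emit:
apply_moves(commands=[-1.5,-0.4,0,1.7,-3,-0.8,0,3.4,-4.6,-1.2,0,5,-4.6,-1.2,0,5,-4.6,-1.2,0,5])

```text
t: 7.1
position: [0.5535, -0.0207, 0.0258]
tool_rot: [-3.141, -0.0, 1.641]
force: [-2.1, -5.3, 1.0]
opening: 0.995
gripper_force: 2.7
```

```bash
cat > prof2.py <<'E'
from h import *
p=cam('wrist')
# sample along bar top in jig coords; find edges
def proj(P):
    q=np.linalg.inv(p['c2w'])@np.array([*P,1]); u=np.array([q[0],-q[1]])/-q[2]; u=u*(1+p['k1']*(u@u)); return u*[p['fx'],p['fy']]+[p['cx'],p['cy']]
g=cv2.cvtColor(p['frame'],6).astype(np.float32)
ys=np.arange(10,26,.5); out=[]
for y in ys:
    m=np.array([proj(jig(x,y,51)) for x in np.arange(-2.5,2.6,.5)],np.float32)
    out.append(int(cv2.remap(g,m[:,:1],m[:,1:],1).mean()))
print(' '.join(f'{y}:{v}' for y,v in zip(ys,out)))
r=robot.mark_of('lever_tip',p)[:1]+robot.mark_of('cam_lever',p)[:1]
for a in r: print(round(a['confidence'],2),np.round(J@(at(p,a['pixel'],.044)[:2]-O)*1000,1))
where()
E
python3 prof2.py
```

```text
10.0:66 10.5:66 11.0:66 11.5:66 12.0:66 12.5:66 13.0:66 13.5:66 14.0:66 14.5:66 15.0:66 15.5:66 16.0:66 16.5:66 17.0:66 17.5:66 18.0:67 18.5:64 19.0:51 19.5:44 20.0:57 20.5:104 21.0:127 21.5:126 22.0:125 22.5:125 23.0:125 23.5:125 24.0:125 24.5:125 25.0:125 25.5:125
0.6 [ 43.  -29.3]
0.96 [14.   2.3]
jig [  4.59 -24.05] z 25.8 yaw-phi-90 deg -4.93 F jig [-2.6 -5.8] 0.1 op 0.997 gf 2.8 t 7.25
```

Emit:
apply_moves(commands=[0,0,0,0,0.1,0,0,0,0.1,0,0,0,0.1,0,0,0], claw=0.6, grip_force=35)

```text
t: 7.65
position: [0.5558, -0.0207, 0.0263]
tool_rot: [3.138, 0.0, 1.641]
force: [6.1, -4.0, -0.8]
opening: 0.8
gripper_force: 3.1
```

```bash
python3 prof2.py
```

```text
10.0:69 10.5:69 11.0:69 11.5:70 12.0:70 12.5:69 13.0:69 13.5:69 14.0:69 14.5:70 15.0:69 15.5:70 16.0:70 16.5:69 17.0:70 17.5:70 18.0:70 18.5:70 19.0:70 19.5:70 20.0:69 20.5:60 21.0:86 21.5:125 22.0:134 22.5:131 23.0:131 23.5:131 24.0:131 24.5:131 25.0:131 25.5:131
0.87 [ 39.6 -29.9]
0.95 [13.9  2.8]
jig [  6.83 -24.39] z 26.3 yaw-phi-90 deg -4.97 F jig [ 6.2 -4.8] -1.2 op 0.799 gf 3.2 t 7.8
```

Emit:
apply_moves(commands=[0,0,0,0,0.3,0,0,0,0.5,0,0,0], claw=0.45)

```text
t: 8.1
position: [0.5552, -0.0202, 0.0262]
tool_rot: [3.139, 0.0, 1.642]
force: [4.2, -5.6, 0.1]
opening: 0.724
gripper_force: 3.4
```

```bash
python3 prof2.py
```

```text
10.0:70 10.5:70 11.0:70 11.5:70 12.0:70 12.5:71 13.0:70 13.5:71 14.0:70 14.5:70 15.0:70 15.5:71 16.0:71 16.5:70 17.0:71 17.5:72 18.0:66 18.5:53 19.0:50 19.5:50 20.0:62 20.5:110 21.0:135 21.5:134 22.0:133 22.5:133 23.0:133 23.5:133 24.0:133 24.5:133 25.0:133 25.5:133
0.87 [14.1  1.6]
jig [  6.3  -23.78] z 26.2 yaw-phi-90 deg -4.94 F jig [ 3.9 -5.3] 0.6 op 0.725 gf 3.1 t 8.25
```

Emit:
apply_moves(commands=[0.5,0,0,0,1,0,0,0,1.2,0,0,0], claw=0.32)

```text
t: 8.55
position: [0.5543, -0.0192, 0.0261]
tool_rot: [3.141, 0.001, 1.642]
force: [1.5, -7.8, 1.0]
opening: 0.658
gripper_force: 4.4
```

```bash
python3 prof2.py
```

```text
10.0:71 10.5:71 11.0:71 11.5:71 12.0:71 12.5:71 13.0:71 13.5:71 14.0:71 14.5:72 15.0:72 15.5:72 16.0:72 16.5:72 17.0:72 17.5:72 18.0:72 18.5:72 19.0:61 19.5:47 20.0:64 20.5:114 21.0:137 21.5:136 22.0:135 22.5:135 23.0:135 23.5:135 24.0:135 24.5:135 25.0:135 25.5:135
0.92 [13.   2.2]
jig [  5.66 -22.65] z 26.1 yaw-phi-90 deg -4.94 F jig [ 0.2 -8.2] 0.5 op 0.663 gf 4.1 t 8.7
```

Emit:
apply_moves(commands=[0.5,0,0,0,1,0,0,0,1.4,0,0,0], claw=0.18)

```text
t: 9.0
position: [0.554, -0.018, 0.026]
tool_rot: [3.141, 0.001, 1.642]
force: [1.0, -10.9, 1.0]
opening: 0.593
gripper_force: 5.6
```

```bash
python3 prof2.py
```

```text
10.0:72 10.5:72 11.0:72 11.5:72 12.0:72 12.5:72 13.0:73 13.5:73 14.0:72 14.5:73 15.0:73 15.5:73 16.0:73 16.5:73 17.0:73 17.5:73 18.0:73 18.5:73 19.0:73 19.5:68 20.0:68 20.5:112 21.0:139 21.5:138 22.0:137 22.5:137 23.0:137 23.5:137 24.0:137 24.5:137 25.0:137 25.5:137
0.65 [ 28.  -39.6]
0.72 [14.5  2.6]
jig [  5.55 -21.41] z 26.0 yaw-phi-90 deg -4.93 F jig [ -1.3 -10.9] 1.5 op 0.588 gf 5.2 t 9.15
```

Emit:
apply_moves(commands=[0.3,0,0,0,0.6,0,0,0,0.8,0,0,0], claw=0.04)

```text
t: 9.45
position: [0.5538, -0.0174, 0.026]
tool_rot: [3.141, 0.001, 1.642]
force: [-0.3, -13.5, 1.4]
opening: 0.522
gripper_force: 7.2
```

```bash
python3 prof2.py; python3 b.py w5 | head -1
```

```text
10.0:73 10.5:73 11.0:73 11.5:73 12.0:73 12.5:73 13.0:74 13.5:73 14.0:73 14.5:73 15.0:73 15.5:74 16.0:74 16.5:74 17.0:74 17.5:74 18.0:74 18.5:74 19.0:74 19.5:74 20.0:64 20.5:83 21.0:126 21.5:141 22.0:139 22.5:138 23.0:138 23.5:138 24.0:138 24.5:138 25.0:138 25.5:138
0.96 [ 23.5 -39.9]
0.82 [14.6  3.1]
jig [  5.42 -20.7 ] z 26.0 yaw-phi-90 deg -4.92 F jig [ -2.8 -12. ] 1.1 op 0.516 gf 6.1 t 9.6
[ 0.5538 -0.0173  0.026 ] [3.1415e+00 9.0000e-04 1.6420e+00]
```

View pics/w5.png

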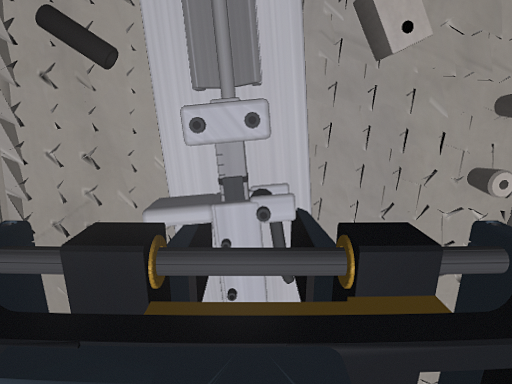

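The tongue front at about (232,178) is on the mark with about +0.9 mm error, and the lever is closing. I'll continue without more push.

Emit:
apply_moves(commands=[0,0,0,0,0,0,0,0,0.2,0,0,0], claw=-0.1)

```text
t: 10.2
position: [0.5532, -0.0173, 0.0258]
tool_rot: [-3.141, 0.001, 1.642]
force: [-3.0, -15.6, 1.7]
opening: 0.451
gripper_force: 8.1
```

```bash
python3 prof2.py
```

```text
10.0:74 10.5:74 11.0:73 11.5:74 12.0:74 12.5:74 13.0:74 13.5:74 14.0:74 14.5:74 15.0:74 15.5:74 16.0:74 16.5:74 17.0:74 17.5:74 18.0:74 18.5:74 19.0:74 19.5:74 20.0:63 20.5:93 21.0:134 21.5:142 22.0:139 22.5:139 23.0:139 23.5:139 24.0:139 24.5:139 25.0:139 25.5:139
0.75 [ 22.3 -40. ]
0.88 [13.7  3.7]
jig [  4.88 -20.6 ] z 25.9 yaw-phi-90 deg -4.9 F jig [ -4.7 -13.3] 1.5 op 0.449 gf 7.7 t 10.35
```

Emit:
apply_moves(commands=[0,0,0,0,0,0,0,0,0,0,0,0], claw=-0.2)

```text
t: 10.65
position: [0.5536, -0.0171, 0.0259]
tool_rot: [-3.141, 0.001, 1.643]
force: [-1.2, -12.1, 1.4]
opening: 0.404
gripper_force: 24.9
```

```bash
python3 prof2.py
```

```text
10.0:73 10.5:73 11.0:73 11.5:73 12.0:74 12.5:74 13.0:73 13.5:73 14.0:73 14.5:73 15.0:74 15.5:74 16.0:74 16.5:74 17.0:74 17.5:74 18.0:74 18.5:74 19.0:74 19.5:73 20.0:62 20.5:92 21.0:133 21.5:142 22.0:139 22.5:139 23.0:139 23.5:138 24.0:138 24.5:138 25.0:139 25.5:139
0.71 [ 20.  -39.3]
0.82 [14.3  2.1]
jig [  5.25 -20.53] z 25.9 yaw-phi-90 deg -4.88 F jig [ -3.3 -11.3] 0.9 op 0.404 gf 24.9 t 10.8
```

Emit:
apply_moves(commands=[0,0,0,0,0,0,0,0,0,0,0,0,0,0,0,0,0,0,0,0], claw=-0.4, grip_force=40)

```text
t: 11.3
position: [0.5532, -0.0172, 0.0259]
tool_rot: [-3.141, 0.001, 1.643]
force: [-2.1, -13.3, 2.3]
opening: 0.393
gripper_force: 39.8
```

```bash
python3 prof2.py; python3 b.py w6 | head -1
```

```text
10.0:73 10.5:73 11.0:73 11.5:73 12.0:73 12.5:73 13.0:73 13.5:73 14.0:74 14.5:74 15.0:74 15.5:74 16.0:74 16.5:74 17.0:74 17.5:74 18.0:74 18.5:74 19.0:74 19.5:72 20.0:62 20.5:100 21.0:137 21.5:140 22.0:138 22.5:138 23.0:138 23.5:138 24.0:138 24.5:138 25.0:138 25.5:138
0.8 [ 19.9 -38.8]
0.8 [15.5  4.5]
jig [  4.86 -20.52] z 25.9 yaw-phi-90 deg -4.85 F jig [ -5.2 -12.1] 2.4 op 0.393 gf 39.8 t 11.45
[ 0.5532 -0.0172  0.0259] [-3.1406e+00  1.2000e-03  1.6432e+00]
```

View pics/w6.png

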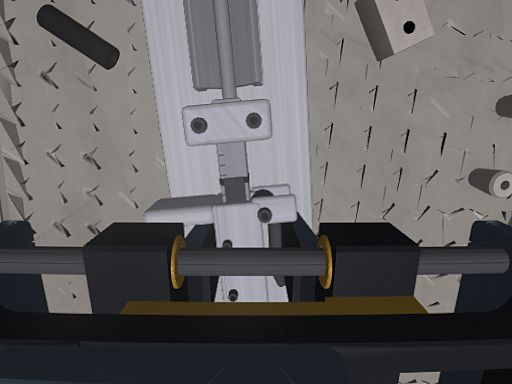

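The lever lies flat along the carriage with the tip at about x 20 mm. The tongue edge is about 0.9 mm past the mark's centre, and the grip is 40 N. I'm handing it in.

```bash
python3 -c "
from h import *
where();print(robot.job_done())"
```

```text
jig [  4.87 -20.51] z 25.9 yaw-phi-90 deg -4.85 F jig [ -3.5 -12.1] 2.0 op 0.39 gf 39.8 t 11.75
the job is handed in; nothing more can be done
None
```

The job is handed in (no verdict came back): by my camera estimates the index edge is about 0.9 mm past the middle of the mark and the cam lever is closed, with the gripper still squeezing it against the carriage back at 40 N and the bystanders left alone.

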